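# Vent the garlic keeper and hold its hatch open at the mark

## Task

Press the round vent plunger on the lid of the garlic keeper all the way down to its stop while the hatch is still shut, and let it spring back up. Then take the hatch by its bow handle, pull it open against its spring until its pointer stands level with the ridge of the clip on the rail, and hold it steady there for two seconds so that someone can take the garlic out; the program finishes while still holding the hatch by its handle at the mark. Leave the clip and the other things on the worktop where they are.

Things in the scene. Friction and masses are not known exactly. Their poses are not given: they have to be found in the camera images.
- keeper: garlic keeper: a white box with a pale wooden lid, 280 long (its x) by 230 wide (its y), lid top 112 above the worktop; it is fixed and cannot tip or slide. Origin at the centre of its underside; -x is its front (towards the robot), +y its left, z up. In the lid, a 120x110 opening (x from -5 to 115) is covered by the sliding hatch; two steel guide rails, 10 high, run along x at y = +-68
- vent_top (a point): centre of the top of the vent plunger, a flat steel button 31 across on a stem through a steel collar, on the keeper's right-hand side strip (at x = -40, y = -94 in the keeper's frame), 31 above the lid when up. It travels 10 straight down against a spring: 2 N to start, 6 N at the stop; it springs up when let go
- vent (a joint): vent plunger: 0 = up, 0.010 = down at its stop (m)
- hatch (a joint): hatch, a darker wooden plate 132x124x8 lying on the lid between the rails: 0 = shut, grows as it slides towards the keeper's front (-x of the keeper), stop at 0.100 (m). A spring pulls it shut: 3.5 N at 0, 70 N/m more as it opens (7 to 9.5 N at the marks); it slams shut if let go
- pull_bar (a point): centre of the cross bar of the steel bow handle fixed on the hatch near its front edge: a level bar along the keeper's y, 90 long, 12 thick (along the keeper's x) and 14 high, on two posts at its ends. The bar's centre is 154 above the worktop, with 27 of clear space between bar and hatch; moves with the hatch; frame has the keeper's axes
- hatch_pointer (a point): tip of the hatch's pointer, a small dark steel finger, 3 thick along x, on the left edge of the hatch at mid-length, that reaches over the left rail; moves with the hatch; frame has the keeper's axes
- mark_ridge (a point): the mark: the upright ridge, 3 thick along x, of a dark steel clip, 14x16x21, that sits tightly just outside the left rail. Frame has the keeper's axes; the hatch is at the mark when the pointer tip and the ridge have the same x in the keeper's frame (45 to 85 in front of where the pointer stands with the hatch shut, different each time)
- timer: white round kitchen timer, 64 across, 49 high, beside the keeper's left side; a bystander, to be left alone; origin at the centre of its underside
- salt: salt shaker, glass with a steel cap, 38 across, 78 high, beside the keeper's right side; a bystander, to be left alone; origin at the centre of its underside
- teaspoon: steel teaspoon, 138 long, lying in front of the keeper; a bystander, to be left alone; origin at the centre of its underside
- mug: pinkish mug, 94 high, to the left; a bystander, to be left alone; origin at the centre of its underside
- scissors: scissors, 206 long, to the far left; a bystander, to be left alone; origin at the centre of its underside
- jar: jar with a lid, 86 high, to the right; a bystander, to be left alone; origin at the centre of its underside
- tin: squat food tin, 75 across, 58 high, to the right; a bystander, to be left alone; origin at the centre of its underside

How it is judged:
By the outcome, as a careful person would: the job done as asked, in the order asked, and still so for the second after the job is handed in, while the arm keeps its last pose, push and grip.
It also fails if it takes over 45 s, if anything falls off the work surface, if the arm or the gripper's body presses on something with over 40 N, if the wrist force passes 120 N, or if a joint passes its speed limit or range.

## Robot

A 6-joint arm with a two-finger parallel gripper is mounted at the origin on a cart in front of the work surface, level with it; the furniture and walls round the work are solid. World frame = base frame: x ahead of the robot, y to its left, z up, the work surface at z = 0. Lengths are in m, angles in rad, forces in N, time in s.
With the tool pointing down it reaches from about 0.25 to 0.775 m from the base axis. Payload 4 kg.
Tool frame: the origin (TCP) lies between the finger pads, 19 mm behind the fingertips; this is the grasp point; z points along the fingers, y is the line along which they close (so a half turn about z gives the same grasp; the last joint's range is limited). The gripper opens to 94 mm and grips with 3 to 60 N. Pads are 16 mm wide; open, the fingers measure 119 mm over their backs; the gripper's body (75 mm by 177 mm) begins 78 mm behind the grasp point.
Start: joints at [-1.439, 0.087, 1.371, -0, 1.684, -0.103], TCP at [0.128, -0.535, 0.224] pointing down, gripper open.
Joint ranges: [-3.1, 3.1], [-0.76, 2.03], [0.27, 2.55], [-1.08, 4.22], [0.17, 2.65], [-2.57, 2.57]. Speed limits (rad/s): [2.79, 2.79, 3.14, 3.14, 3.14, 3.14].

## Interface

Orientations are given as [roll, pitch, yaw] about the fixed x, y, z axes, in that order (R = Rz(yaw) Ry(pitch) Rx(roll)).
In Python, from bench import robot gives the robot as it stands. The module is installed in compiled form; this text tells all that it offers.
- The arm moves only by the tool move_arm, never from a script. Its argument "deltas" is one flat list of numbers, 7 for each row, row after row: the turn, a rotation vector about the tool's x, y, z in rad, then the shift along the tool's x, y, z in cm, then the closure, from -1 (fully open) to 1 (shut). A call has 1 to 8 rows; each row is the pose to reach, as a shift and turn from the pose commanded when the call began, along the tool's axes at that moment; what a row does not reach only later rows make up. A row lasts 1/10 s, in which the tool goes at most 50 mm and 8.59 degrees, less where a joint would pass 70% of its speed; a pose out of reach is approached as far as the arm can. A call with a gripper value outside its range is refused whole. The fingers move at their own pace and stop on an object; the grip force is fixed at half the most. Time passes only in rows, so rows that repeat a pose let the fingers close. It gives the time, the measured TCP pose, the force, the opening and the grip force at its end, in the units of the state.
- robot.get_obs(): the state, without advancing time (a new reading comes with each control period).
- robot.snapshot(name): name is "side" or "top"; returns a dict with "image" (420x560x3 uint8, red, green, blue), "depth" (420x560 float32, m along the optical axis (not along the pixel's ray), 0 where there is no reading), "fov_y" (degrees; the focal length in pixels is half the picture's height over the tangent of half this angle, whatever the lens; pixels are square), "cx", "cy" (the principal point, pixels), "origin" and "orientation" of the camera in the world. Camera axes: x right, y up, looking along -z (the intrinsics and any distortion apply to the point x, -y, -z); pixel columns grow to the right and rows downward; lengths in m; the calibration is good to about 2 mm. A picture is of the moment at which its call begins.
- robot.close_job(): hands the job in; it is judged then, once.
The state is a dict: "time": time; "joint_positions": joint angles; "qvel": joint speeds; "joint_torque": joint torques, N m; "tool_pos": TCP position; "ee_rot": TCP orientation; "wrist_force": force on the tool from outside, world axes, zero at the start; "wrist_torque": the same for the moment, N m; "width": finger opening in m; "finger_force": force on a finger pad.
Only numpy, scipy, OpenCV 4.12 (cv2) and the standard library are available. Lean on these libraries where they do the work, as an engineer would, in place of code of your own. Each camera call takes 0.05 s, during which the arm holds its last target. There are 200 camera calls.

## Working session

There is one attempt and no reset: what is moved stays moved. The work goes in short steps, Python scripts to look and compute and a tool call to move; the robot and the scene stay as the last step left them, time stands still between calls to the robot, and variables do not carry over. Pictures are saved under pics/ and viewed, at most 10 in all, crops included, and the job is handed in when it is done.

Besides the shell and the picture viewer there is one more tool, called after "Call:" by a JSON object that holds its "op" and its "data", one argument or row to a line. move_arm: Moves the arm, as the interface text tells. Its arguments: {"type":"object","properties":{"deltas":{"type":"array","items":{"type":"number"}}},"required":["deltas"]}

```bash
mkdir -p pics; cat > h.py <<'E'
import numpy as np, cv2
from scipy.spatial.transform import Rotation as R
from bench import robot
def snap(n,f):
    s=robot.snapshot(n); np.savez(f'{f}.npz',**s); cv2.imwrite(f'pics/{f}.png',s['image'][...,::-1]); return s
def load(f): return dict(np.load(f'{f}.npz',allow_pickle=True))
def rot(s):
    o=np.array(s['orientation']); return o if o.shape==(3,3) else R.from_euler('xyz',o).as_matrix()
def ray(s,u,v):
    f=s['image'].shape[0]/2/np.tan(np.radians(float(s['fov_y']))/2)
    return rot(s)@np.array([(u-s['cx'])/f,-(v-s['cy'])/f,-1.])
def atz(s,u,v,z):
    d=ray(s,u,v); o=np.array(s['origin']); return o+d*(z-o[2])/d[2]
def atd(s,u,v):
    return np.array(s['origin'])+ray(s,u,v)*s['depth'][int(round(v)),int(round(u))]
E
python3 - <<'E'
from h import *
for n in('top','side'):
    s=snap(n,n+'0'); print({k:v for k,v in s.items() if k not in('image','depth')})
print(robot.get_obs())
E
```

```text
{'fov_y': 53.03899694409505, 'cx': 276.4144197934727, 'cy': 210.8470987529217, 'origin': array([-0.41859294,  0.29191325,  1.48017815]), 'orientation': array([ 0.6089892 , -0.00224766, -1.78838703])}
{'fov_y': 56.31574277097013, 'cx': 278.76872565458405, 'cy': 213.47614065826102, 'origin': array([-0.07743517,  1.03658779,  1.02811121]), 'orientation': array([ 0.89304295,  0.00359525, -2.61221759])}
{'time': 0.1, 'joint_positions': array([-1.43909981e+00,  8.79135518e-02,  1.37207088e+00, -4.50711602e-05,
        1.68361192e+00, -1.03082422e-01]), 'qvel': array([ 4.08644312e-05, -1.29251643e-03, -2.18113049e-03, -2.13758479e-03,
        6.02957400e-04,  1.70674545e-03]), 'joint_torque': array([ 1.84927419e-03, -3.41251624e+01, -3.03302622e+01,  7.19606783e-02,
        3.03920091e-02, -9.52073424e-05]), 'tool_pos': array([ 0.12787622, -0.5344639 ,  0.22321981]), 'ee_rot': array([-3.13959498e+00, -1.61623264e-04,  2.34773749e-01]), 'wrist_force': array([-0.5581773 ,  0.24586554, -0.2699271 ]), 'wrist_torque': array([-0.01119719, -0.01051557, -0.01531728]), 'finger_force': 0.0, 'width': 0.09427036590225506}
```

View pics/top0.png

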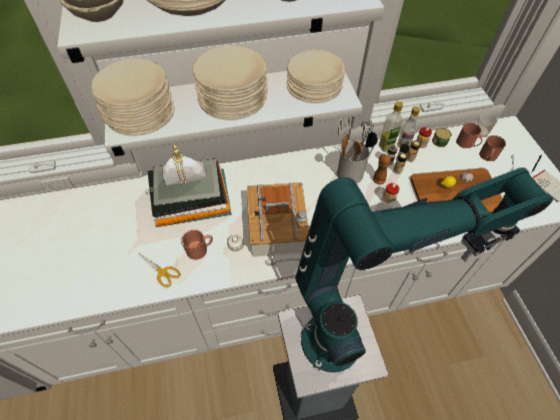

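View pics/side0.png

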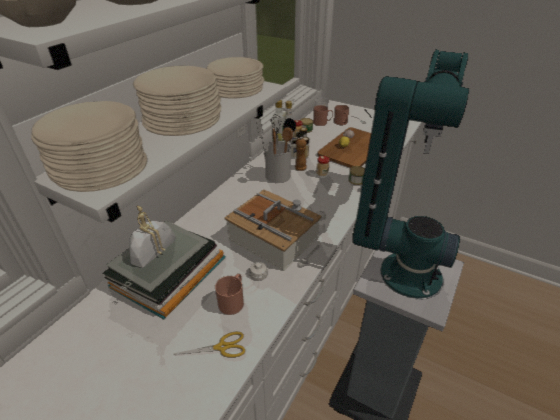

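The keeper is at about (278,213) in the top view and (273,225) in the side view. The arm doesn't block it in either. Next I'll enlarge both.

```bash
python3 - <<'E'
from h import *
a=load('top0')['image'][175:260,230:320,::-1]; b=load('side0')['image'][185:285,215:335,::-1]
cv2.imwrite('pics/t1.png',cv2.resize(a,None,fx=7,fy=7,interpolation=cv2.INTER_CUBIC))
cv2.imwrite('pics/s1.png',cv2.resize(b,None,fx=6,fy=6,interpolation=cv2.INTER_CUBIC))
E
```

```text
(no output)
```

View pics/t1.png

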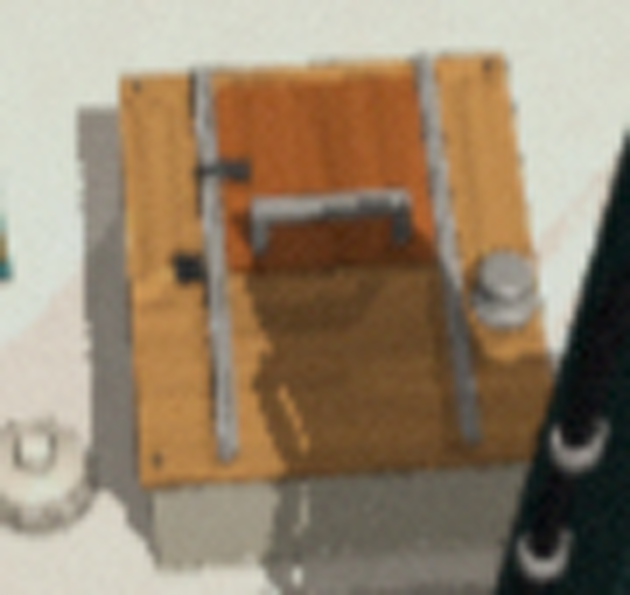

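View pics/s1.png

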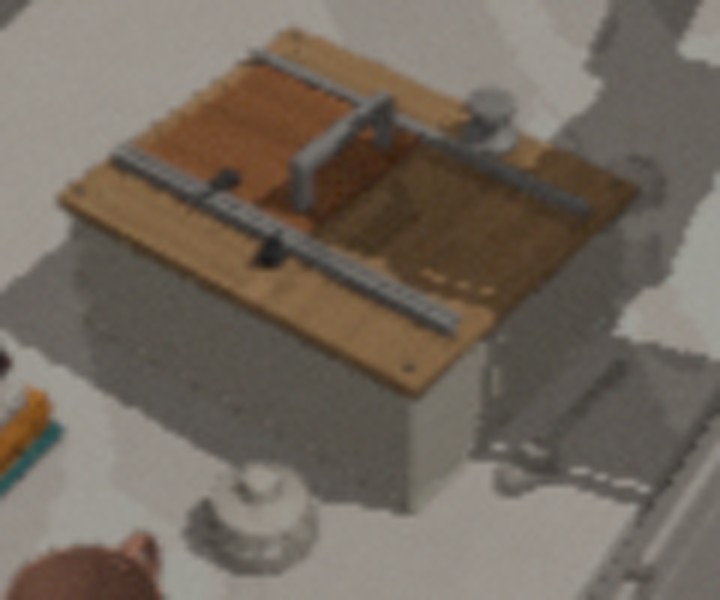

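The crops show:
- **Top crop:** lid corners at (120,75), (505,55) and (147,485), button at (507,275), bar from (252,208) to (408,197), pointer at (222,170) and clip at (187,266).
- **Side crop:** lid corners at (293,28), (60,200), (413,393) and (640,187), button at (492,103), bar from (302,165) to (387,103), pointer at (225,180) and clip at (270,250).

Next I'll fit the keeper pose to these.

```bash
cat > fit.py <<'E'
from h import *
from scipy.optimize import least_squares
T=load('top0');S=load('side0')
ct=lambda x,y:((x+.5)/7-.5+230,(y+.5)/7-.5+175)
cs=lambda x,y:((x+.5)/6-.5+215,(y+.5)/6-.5+185)
obs=[]
for s,c,l in((T,ct,[((.14,.115),(120,75)),((.14,-.115),(505,55)),((-.14,.115),(147,485))]),
             (S,cs,[((.14,-.115),(293,28)),((.14,.115),(60,200)),((-.14,.115),(413,393)),((-.14,-.115),(640,187))])):
    obs+=[(k,atz(s,*c(*p),.112)[:2]) for k,p in l]
obs.append(((-.04,-.094),atz(T,*ct(507,275),.143)[:2])); obs.append(((-.04,-.094),atz(S,*cs(492,102),.143)[:2]))
def M(p): c,s=np.cos(p[2]),np.sin(p[2]); return np.array([[c,-s],[s,c]])
f=lambda p:np.concatenate([M(p)@np.array(k)+p[:2]-w for k,w in obs])
p=least_squares(f,[.5,0.1,0],loss='soft_l1',f_scale=.003).x
if __name__=='__main__':
    print(p,np.degrees(p[2])); print((f(p)*1e3).reshape(-1,2).round(1))
    K=lambda w:(M(p).T@(w[:2]-p[:2])*1e3).round(1)
    W=lambda k:M(p)@np.array(k)+p[:2]
    print('vent w',W((-.04,-.094)))
    for n,s,c,l in(('T',T,ct,[(252,208,.16),(408,197,.16),(222,170,.127),(187,262,.133),(187,268,.125)]),('S',S,cs,[(302,165,.16),(387,103,.16),(225,180,.127),(270,245,.133),(270,250,.125)])):
        for x,y,z in l: print(n,x,y,K(atz(s,*c(x,y),z)),atd(s,*c(x,y)).round(4),K(atd(s,*c(x,y))))
    print('vent depth',atd(T,*ct(507,275)),atd(S,*cs(492,102)))
E
python3 fit.py
```

```text
[ 0.50948734  0.08236737 -0.13532793] -7.753719380483255
[[-1.   2.3]
 [ 2.1  0.5]
 [ 0.7  4.8]
 [ 0.2 -2.9]
 [ 4.4 -0.8]
 [-2.1 -1.1]
 [-2.3 -1.5]
 [ 0.8  0.3]
 [-1.6  0.1]]
vent w [ 0.45717102 -0.00537659]
T 252 208 [ 3.7 43.1] [0.5193 0.1245 0.1596] [ 4. 43.]
T 408 197 [  4.2 -43.6] [0.5127 0.0373 0.1531] [  9.2 -44.2]
T 222 170 [55.6 57.3] [0.5711 0.1319 0.1286] [54.4 57.4]
T 187 262 [-10.9  80.8] [0.5162 0.163  0.1234] [-4.2 80.8]
T 187 268 [-9.4 81. ] [0.5105 0.164  0.1259] [-10.  81.]
S 302 165 [ 1.  43.3] [0.5213 0.1175 0.1528] [ 7.  36.4]
S 387 103 [ -1.2 -35.3] [0.5041 0.0466 0.1591] [ -0.5 -36.2]
S 225 180 [55.8 52. ] [0.5711 0.1273 0.1279] [55.  52.8]
S 270 245 [-9.9 86.9] [0.5168 0.1618 0.1247] [-3.4 79.7]
S 270 250 [-6.6 83.3] [0.5169 0.1619 0.121 ] [-3.4 79.8]
vent depth [ 0.45161232 -0.00401348  0.15028936] [ 0.45831418 -0.00454305  0.1437614 ]
```

Call:
{"op": "move_arm", "data": {
  "deltas": [0, 0, -0.075, 2.75, -2.75, -0.5, 1, 0, 0, -0.15, 5.5, -5.5, -1, 1, 0, 0, -0.225, 8.25, -8.25, -1.5, 1, 0, 0, -0.3, 11, -11, -2, 1, 0, 0, -0.375, 13.75, -13.75, -2.5, 1, 0, 0, -0.45, 16.5, -16.5, -3, 1, 0, 0, -0.525, 19.25, -19.25, -3.5, 1, 0, 0, -0.6, 22, -22, -4, 1]
}}

```text
time: 0.9
tool_pos: [0.2911, -0.2682, 0.2641]
ee_rot: [-3.141, -0.0, 0.837]
wrist_force: [0.6, -0.3, 0.8]
width: 0.0338
finger_force: 0.0
```

```bash
cat >> h.py <<'E'
def delta(x,y,z,yaw):
    o=robot.get_obs(); r=R.from_euler('xyz',o['ee_rot']); q=R.from_euler('xyz',[np.pi,0,yaw])
    print('t',round(o['time'],2),'pos',o['tool_pos'].round(4),'rpy',o['ee_rot'].round(4),'F',o['wrist_force'].round(2),'w',round(o['width'],4),'ff',o['finger_force'])
    print('rotvec',(r.inv()*q).as_rotvec().round(3),'cm',(r.inv().apply(np.array([x,y,z])-o['tool_pos'])*100).round(2))
E
python3 -c "
from h import *
delta(.457,-.005,.24,1.4355)"
```

```text
t 0.9 pos [ 0.2911 -0.2682  0.2641] rpy [-3.1413e+00 -1.0000e-04  8.3750e-01] F [ 0.61 -0.25  0.83] w 0.0338 ff 0.0
rotvec [-0.    -0.    -0.598] cm [30.66 -5.29  2.41]
```

Call:
{"op": "move_arm", "data": {
  "deltas": [0, 0, -0.075, 3.8, -0.7, 0.2, 1, 0, 0, -0.15, 7.6, -1.3, 0.4, 1, 0, 0, -0.225, 11.5, -2, 0.7, 1, 0, 0, -0.3, 15.3, -2.6, 1, 1, 0, 0, -0.375, 19.2, -3.3, 1.3, 1, 0, 0, -0.45, 23, -4, 1.6, 1, 0, 0, -0.525, 26.9, -4.6, 2, 1, 0, 0, -0.598, 30.7, -5.3, 2.4, 1]
}}

```text
time: 1.7
tool_pos: [0.458, -0.005, 0.2397]
ee_rot: [-3.141, 0.0, 1.436]
wrist_force: [0.1, -0.4, -0.1]
width: 0.0006
finger_force: 0.0
```

```bash
python3 - <<'E'
from h import *
delta(.457,-.005,.170,1.4355)
s=snap('side','s2'); b=s['image'][165:265,235:355,::-1]
cv2.imwrite('pics/s2c.png',cv2.resize(b,None,fx=6,fy=6,interpolation=cv2.INTER_CUBIC))
E
```

```text
t 1.7 pos [ 0.458  -0.005   0.2397] rpy [-3.1411e+00  2.0000e-04  1.4362e+00] F [ 0.06 -0.37 -0.08] w 0.0006 ff 0.0
rotvec [-0.     0.     0.001] cm [-0.01 -0.09  6.97]
```

View pics/s2c.png

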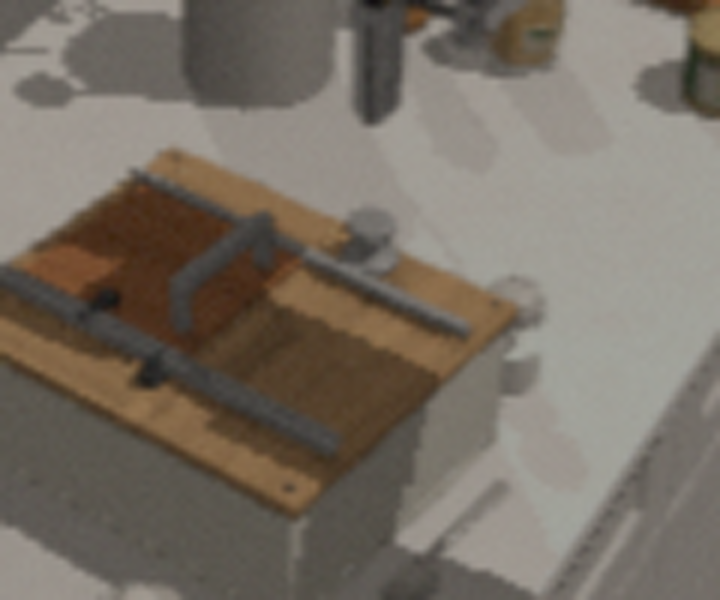

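The closed fingertips at (376,120) are straight above the button at (372,218). Descending.

Call:
{"op": "move_arm", "data": {
  "deltas": [0, 0, 0, 0, 0, 2.5, 1, 0, 0, 0, 0, -0.1, 5, 1, 0, 0, 0, 0, -0.1, 7, 1, 0, 0, 0, 0, -0.1, 7.7, 1, 0, 0, 0, 0, -0.1, 8.1, 1, 0, 0, 0, 0, -0.1, 8.4, 1, 0, 0, 0, 0, -0.1, 8.4, 1]
}}

```text
time: 2.45
tool_pos: [0.4567, -0.0066, 0.1573]
ee_rot: [3.141, 0.0, 1.433]
wrist_force: [-2.9, 1.1, 4.2]
width: 0.0003
finger_force: 1.8
```

Call:
{"op": "move_arm", "data": {
  "deltas": [0, 0, 0, 0, 0, 0.2, 1, 0, 0, 0, 0, 0, 0.4, 1, 0, 0, 0, 0, 0, 0.6, 1, 0, 0, 0, 0, 0, 0.7, 1, 0, 0, 0, 0, 0, 0.7, 1]
}}

```text
time: 2.95
tool_pos: [0.4572, -0.0067, 0.1519]
ee_rot: [3.139, 0.0, 1.433]
wrist_force: [-6.3, 0.5, 12.5]
width: 0.0005
finger_force: 6.2
```

Call:
{"op": "move_arm", "data": {
  "deltas": [0, 0, 0, 0, 0, 0.1, 1, 0, 0, 0, 0, 0, 0.2, 1, 0, 0, 0, 0, 0, 0.2, 1]
}}

```text
time: 3.25
tool_pos: [0.4572, -0.0067, 0.1518]
ee_rot: [3.138, 0.0, 1.433]
wrist_force: [-8.8, 0.7, 19.0]
width: 0.0008
finger_force: 9.8
```

The position held while the force rose to 19 N, so the plunger is at its stop. Raising now and opening the gripper once it's clear.

Call:
{"op": "move_arm", "data": {
  "deltas": [0, 0, 0, 0, 0, -0.5, 1, 0, 0, 0, 0, 0, -1.5, 1, 0, 0, 0, 0, 0, -4, 1, 0, 0, 0, 0, 0, -7, 1, 0, 0, 0, 0, 0, -10, 1, 0, 0, 0, 0, 0, -10, -1, 0, 0, 0, 0, 0, -10, -1]
}}

```text
time: 3.95
tool_pos: [0.4571, -0.0066, 0.2472]
ee_rot: [3.14, 0.0, 1.433]
wrist_force: [-0.5, 0.3, -1.1]
width: 0.013
finger_force: 0.0
```

```bash
python3 - <<'E'
from h import *
from fit import p,M
w=M(p)@np.array([.002,0])+p[:2]; print(w)
delta(*w,.154,1.4355)
s=snap('top','t2'); b=s['image'][175:260,230:320,::-1]
cv2.imwrite('pics/t2c.png',cv2.resize(b,None,fx=7,fy=7,interpolation=cv2.INTER_CUBIC))
E
```

```text
[0.51146906 0.08209754]
t 3.95 pos [ 0.4571 -0.0066  0.2472] rpy [3.1400e+00 1.0000e-04 1.4328e+00] F [-0.51  0.27 -1.07] w 0.013 ff 0.0
rotvec [ 0.002  0.    -0.003] cm [9.54 4.15 9.32]
```

View pics/t2c.png

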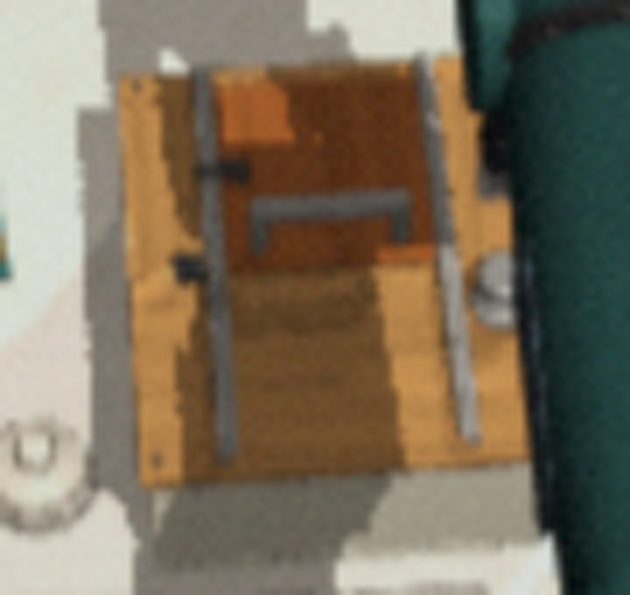

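The button is back up at about (497,285), the hatch is still shut and the clip hasn't moved. Moving over the bar and down onto it.

Call:
{"op": "move_arm", "data": {
  "deltas": [0, 0, 0, 2.4, 1.1, 0, -1, 0, 0, 0, 4.8, 2.1, 0, -1, 0, 0, 0, 7.2, 3.2, 0, -1, 0, 0, 0, 9.5, 4.15, 0, -1, 0, 0, 0, 9.5, 4.15, 1, -1, 0, 0, 0, 9.5, 4.15, 2, -1, 0, 0, 0, 9.5, 4.15, 3, -1, 0, 0, 0, 9.5, 4.15, 3, -1]
}}

```text
time: 4.8
tool_pos: [0.509, 0.0809, 0.2143]
ee_rot: [-3.137, 0.001, 1.432]
wrist_force: [-0.5, 0.1, -1.0]
width: 0.0809
finger_force: 0.0
```

Call:
{"op": "move_arm", "data": {
  "deltas": [0, 0, 0, 0, 0, 2, -1, 0, 0, 0, 0, 0, 4, -1, 0, 0, 0, 0, 0, 5.5, -1, 0, 0, 0, 0, 0, 6.3, -1, 0, 0, 0, 0, 0, 6.3, -1]
}}

```text
time: 5.3
tool_pos: [0.5099, 0.0815, 0.153]
ee_rot: [-3.139, 0.001, 1.432]
wrist_force: [-0.3, -0.2, 0.1]
width: 0.0943
finger_force: 0.0
```

```bash
python3 - <<'E'
from h import *
delta(.5115,.0821,.154,1.4355)
s=snap('side','s3'); b=s['image'][165:285,215:335,::-1]
cv2.imwrite('pics/s3c.png',cv2.resize(b,None,fx=5,fy=5,interpolation=cv2.INTER_CUBIC))
E
```

```text
t 5.3 pos [0.5099 0.0815 0.153 ] rpy [-3.1393e+00  5.0000e-04  1.4323e+00] F [-0.28 -0.21  0.12] w 0.0943 ff 0.0
rotvec [-0.002  0.001 -0.003] cm [ 0.08  0.15 -0.1 ]
```

View pics/s3c.png

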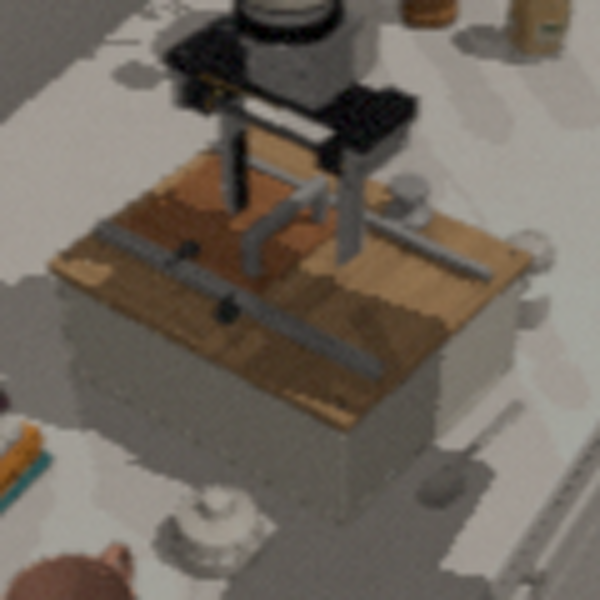

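The fingers, at (235,205) and (348,255), straddle the bar. Closing.

Call:
{"op": "move_arm", "data": {
  "deltas": [0, 0, 0, 0, 0, 0, 1, 0, 0, 0, 0, 0, 0, 1, 0, 0, 0, 0, 0, 0, 1, 0, 0, 0, 0, 0, 0, 1, 0, 0, 0, 0, 0, 0, 1, 0, 0, 0, 0, 0, 0, 1, 0, 0, 0, 0, 0, 0, 1, 0, 0, 0, 0, 0, 0, 1]
}}

```text
time: 6.15
tool_pos: [0.5107, 0.0819, 0.1542]
ee_rot: [-3.142, 0.0, 1.433]
wrist_force: [0.2, -0.8, 0.0]
width: 0.0333
finger_force: 0.0
```

```bash
python3 -c "
from h import *
delta(.5115,.0821,.154,1.4355)"
```

```text
t 6.15 pos [0.5107 0.0819 0.1542] rpy [-3.1416e+00  1.0000e-04  1.4328e+00] F [ 0.25 -0.84  0.03] w 0.0333 ff 0.0
rotvec [-0.     0.    -0.003] cm [0.03 0.07 0.02]
```

Call:
{"op": "move_arm", "data": {
  "deltas": [0, 0, 0, 0, 0, 0, 1, 0, 0, 0, 0, 0, 0, 1, 0, 0, 0, 0, 0, 0, 1, 0, 0, 0, 0, 0, 0, 1, 0, 0, 0, 0, 0, 0, 1, 0, 0, 0, 0, 0, 0, 1]
}}

```text
time: 6.75
tool_pos: [0.511, 0.0818, 0.1542]
ee_rot: [3.141, 0.0, 1.433]
wrist_force: [3.8, -0.3, -2.2]
width: 0.0118
finger_force: 30.0
```

Gripped at 11.8 mm, which matches the 12 mm bar. Pulling 55 mm along tool -y, then looking.

Call:
{"op": "move_arm", "data": {
  "deltas": [0, 0, 0, 0, -0.4, 0, 1, 0, 0, 0, 0, -1.2, 0, 1, 0, 0, 0, 0, -2, 0, 1, 0, 0, 0, 0, -2.8, 0, 1, 0, 0, 0, 0, -3.6, 0, 1, 0, 0, 0, 0, -4.4, 0, 1, 0, 0, 0, 0, -5, 0, 1, 0, 0, 0, 0, -5.5, 0, 1]
}}

```text
time: 7.55
tool_pos: [0.457, 0.0892, 0.1542]
ee_rot: [3.138, 0.0, 1.433]
wrist_force: [7.6, -1.3, -4.8]
width: 0.0116
finger_force: 30.0
```

```bash
python3 - <<'E'
from h import *
delta(.5115,.0821,.154,1.4355)
t=snap('top','t4'); s=snap('side','s4')
a=cv2.resize(t['image'][185:225,245:285,::-1],(400,400),interpolation=cv2.INTER_CUBIC)
b=cv2.resize(s['image'][205:245,235:275,::-1],(400,400),interpolation=cv2.INTER_CUBIC)
cv2.imwrite('pics/c4.png',np.hstack([a,b]))
E
```

```text
t 7.55 pos [0.457  0.0892 0.1542] rpy [3.1382e+00 2.0000e-04 1.4326e+00] F [ 7.59 -1.31 -4.79] w 0.0116 ff 29.999066591262817
rotvec [ 0.003  0.    -0.003] cm [0.05 5.49 0.04]
```

View pics/c4.png

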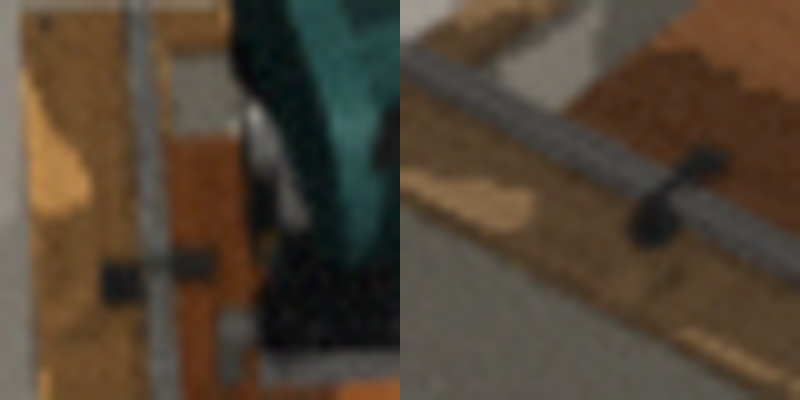

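In the top half (left), the pointer is at row 263 and the clip blob at (121,280). In the side half, the pointer runs from (710,160) to (670,195) and the clip is at (653,215). They are nearly level, with a few mm to go. At about 4 mm per pixel I need sub-pixel values, so I'll fit box models of the clip and pointer to the darkness.

```bash
cat > sub.py <<'E'
from h import *
from fit import p,M
from scipy.optimize import least_squares
def proj(s,P):
    f=210/np.tan(np.radians(float(s['fov_y']))/2); q=(P-np.array(s['origin']))@rot(s)
    return np.c_[s['cx']+f*q[:,0]/-q[:,2], s['cy']-f*q[:,1]/-q[:,2]]
def world(P): return np.c_[P[:,:2]@M(p).T+p[:2],P[:,2]]
def box(x0,x1,y0,y1,z0,z1): return np.array([[x,y,z] for x in(x0,x1) for y in(y0,y1) for z in(z0,z1)])
N=16
def sil(s,boxes,u0,v0,w,h,sig):
    m=np.zeros((h*N,w*N),np.float32)
    for b in boxes:
        q=(proj(s,world(b))-[u0-.5,v0-.5])*N-.5
        cv2.fillConvexPoly(m,cv2.convexHull((q*16).round().astype(np.int32)),1.,shift=4)
    if sig>0: m=cv2.GaussianBlur(m,(0,0),sig*N)
    return cv2.resize(m,(w,h),interpolation=cv2.INTER_AREA)
def fit(s,mk,kx,ky,z,g0,half=4,sig=.5,show=False):
    u,v=proj(s,world(np.array([[kx,ky,z]])))[0]; u0,v0=int(round(u))-half,int(round(v))-half; w=2*half+1
    I=s['image'][v0:v0+w,u0:u0+w].astype(float).mean(2)
    best=None
    uu,vv=np.meshgrid(np.linspace(-1,1,w),np.linspace(-1,1,w))
    for dx in np.arange(-.010,.0101,.0005):
      for dy in np.arange(-.006,.0061,.001):
        a=sil(s,mk(kx+dx,ky+dy,g0),u0,v0,w,w,sig).ravel()
        # bg planar, object constant dark
        A=np.c_[(1-a),(1-a)*uu.ravel(),(1-a)*vv.ravel(),a]; c,*_=np.linalg.lstsq(A,I.ravel(),rcond=None)
        e=((A@c-I.ravel())**2).mean()
        if best is None or e<best[0]: best=(e,kx+dx,ky+dy,c[3])
    return np.array(best)*[1,1e3,1e3,1]
clip=lambda x,y,g:[box(x-.007,x+.007,y-.008,y+.008,.112,.112+g),box(x-.0015,x+.0015,y-.008,y+.008,.112,.133)]
E
python3 - <<'E'
from sub import *
for n in('top0','t2','side0','s2','s3'):
    s=load(n)
    for g in(.008,.014,.020): print(n,g,fit(s,clip,-.009,.081,.122,g,half=3).round(1))
for n in('top0','side0','t4','s4'):
    s=load(n); print(n)
    o=np.array(s['origin'])
    kx0=.055 if n in('top0','side0') else .0
    L=[]
    for v in range(180,260):
        for u in range(235,285):
            d=s['depth'][v,u]; I=s['image'][v,u].mean()
            if d<=0: continue
            P=atd(s,u,v); k=M(p).T@(P[:2]-p[:2])
            if -.03<k[0]<.075 and .045<k[1]<.095 and I<62: L.append([*(k*1e3),P[2]*1e3,I,u,v])
    print(np.array(L).round(0).astype(int).tolist())
E
```

```text
top0 0.008 [89.2 -5.5 80.  48.8]
top0 0.014 [95.3 -5.5 80.  49.7]
top0 0.02 [184.3  -8.   80.   57. ]
t2 0.008 [136.   -5.5  80.   48.5]
t2 0.014 [143.9  -6.5  79.   47.1]
t2 0.02 [236.8  -8.5  79.   53.9]
side0 0.008 [87.7 -3.  79.  38. ]
side0 0.014 [104.8  -2.5  80.   39.6]
side0 0.02 [152.1  -2.5  81.   43.1]
s2 0.008 [57.3 -3.  79.  39.7]
s2 0.014 [66.9 -2.5 80.  41. ]
s2 0.02 [82.2 -2.5 80.  43.7]
s3 0.008 [24.1 -3.5 79.  29.4]
s3 0.014 [37.6 -3.5 80.  31.2]
s3 0.02 [62.2 -6.  83.  34.5]
top0
[[56, 70, 126, 59, 258, 199], [52, 51, 130, 61, 263, 199], [59, 51, 114, 59, 263, 200], [55, 47, 119, 59, 264, 200], [23, 49, 123, 59, 264, 206], [15, 45, 126, 55, 265, 207], [13, 45, 122, 57, 265, 208], [-4, 86, 124, 52, 255, 212], [-4, 82, 123, 44, 256, 212], [-1, 78, 118, 44, 257, 212], [-10, 82, 126, 43, 256, 213], [-9, 78, 123, 47, 257, 213], [-11, 74, 126, 54, 258, 213], [-11, 82, 120, 43, 256, 214], [-13, 79, 122, 43, 257, 214], [-10, 75, 117, 51, 258, 214]]
side0
[[60, 53, 128, 56, 251, 214], [59, 49, 126, 49, 252, 214], [55, 48, 128, 49, 253, 214], [60, 58, 127, 53, 250, 215], [60
[... 8317 characters left out ...]
4, 260, 229], [-8, 79, 110, 42, 261, 229], [-12, 77, 111, 54, 262, 229], [-12, 72, 108, 56, 263, 229], [-18, 73, 111, 55, 264, 229], [-21, 72, 112, 55, 265, 229], [-25, 71, 113, 53, 266, 229], [-3, 88, 109, 59, 258, 230], [-8, 89, 112, 55, 259, 230], [-11, 87, 112, 56, 260, 230], [-11, 82, 109, 56, 261, 230], [-15, 81, 110, 58, 262, 230], [-21, 82, 114, 57, 263, 230], [-20, 76, 109, 61, 264, 230], [-24, 75, 111, 60, 265, 230], [-28, 74, 112, 55, 266, 230], [-12, 89, 110, 55, 260, 231], [-21, 88, 113, 54, 262, 231], [-21, 82, 109, 60, 263, 231], [-29, 80, 112, 61, 265, 231], [-20, 92, 111, 57, 261, 232], [-23, 90, 111, 48, 262, 232], [-27, 90, 114, 54, 263, 232], [-26, 94, 111, 52, 262, 233]]
```

```bash
cat > ptr.py <<'E'
from sub import *
def ptr(x,y,g): return [box(x-g,x+g,y-.014,y,.120,.128),box(x-.0015,x+.0015,y,y+.014,.124,.128)]
E
python3 - <<'E'
from ptr import *
for n,x in(('top0',.055),('t2',.055),('side0',.055),('s2',.055),('s3',.055),('t4',0),('s4',0)):
    s=load(n)
    for g in(.0015,.004,.006): print(n,g,fit(s,ptr,x,.060,.125,g,half=4).round(1))
for n in('t4','s4'):
    print(n,'clip',[fit(load(n),clip,-.006,.080,.122,g,half=3).round(1).tolist() for g in (.008,.012)])
for n,(u,v) in (('top0',(253,194)),('t4',(252,206)),('s4',(254,217))):
    print(n);print(load(n)['image'][v:v+12,u:u+16].mean(2).astype(int))
E
```

```text
top0 0.0015 [238.1  56.5  60.   49.6]
top0 0.004 [222.3  56.5  59.   55.5]
top0 0.006 [214.   56.5  58.   58. ]
t2 0.0015 [82.3 56.5 59.  27.6]
t2 0.004 [70.8 56.5 58.  30.4]
t2 0.006 [63.5 56.5 57.  31.8]
side0 0.0015 [152.3  56.   54.   40.5]
side0 0.004 [127.5  57.   54.   44.6]
side0 0.006 [114.3  57.5  54.   48. ]
s2 0.0015 [77.9 57.5 54.  23. ]
s2 0.004 [63.  57.5 54.  26.1]
s2 0.006 [52.7 58.  54.  28.3]
s3 0.0015 [47.  56.  54.  25.7]
s3 0.004 [36.6 56.5 54.  28.8]
s3 0.006 [31.  57.  54.  31.2]
t4 0.0015 [192.8  -3.   59.   30.7]
t4 0.004 [174.5  -2.5  59.   32.5]
t4 0.006 [162.7  -2.5  59.   33.8]
s4 0.0015 [130.2  -2.   56.   26.9]
s4 0.004 [118.8  -1.5  56.   29.7]
s4 0.006 [113.   -1.5  55.   31.2]
t4 clip [[22.9, -6.0, 79.0, 26.9], [22.9, -6.0, 79.0, 26.9]]
s4 clip [[35.0, -5.0, 80.0, 29.4], [38.9, -6.0, 81.0, 30.2]]
top0
[[130 120 131 126 117 140 147 131 104 101 100  96  90  96  96 100]
 [130 123 127 133 127 130 141 138 103 100  98  94  92  96  97  98]
 [133 126 126 128 125 124 144 140 104  97  96  92  88  95  95  94]
 [129 124 128 130 120 111 142 135  94  85  88  79  
[... 1084 characters left out ...]
0 61 63 80 76 62 53 57 57 49 62]
 [71 67 68 62 70 66 58 58 83 78 67 55 56 57 55 73]]
s4
[[56 54 49 50 49 50 43 45 50 46 51 50 48 50 48 49]
 [68 60 58 53 53 48 50 46 45 47 53 46 53 53 50 49]
 [63 67 68 63 49 51 51 50 44 46 42 44 42 46 50 49]
 [75 69 67 67 63 58 51 49 51 43 35 32 37 40 43 51]
 [63 72 69 70 70 68 66 58 44 36 29 29 28 35 46 48]
 [57 62 65 71 72 71 68 65 47 31 33 31 35 36 45 46]
 [49 54 55 56 63 69 64 41 37 48 42 42 44 47 51 50]
 [58 53 50 54 59 47 37 39 59 61 64 70 59 54 55 54]
 [62 58 55 55 46 30 29 35 57 68 70 68 66 66 61 55]
 [61 63 62 56 36 25 25 30 38 57 65 72 70 69 64 66]
 [66 64 60 49 29 22 22 29 30 49 58 55 67 70 69 68]
 [63 65 62 50 33 26 22 27 39 50 57 57 56 64 67 72]]
```

```bash
cat > joint.py <<'E'
from sub import *
from scipy.optimize import minimize
def prep(n,x):
    s=load(n); u,v=proj(s,world(np.array([[x,.055,.124]])))[0]; h=5; u0,v0=int(round(u))-h,int(round(v))-h; w=2*h+1
    I=s['image'][v0:v0+w,u0:u0+w].astype(float).mean(2)
    K=np.array([[M(p).T@(atz(s,u0+i,v0+j,.122)[:2]-p[:2]) for i in range(w)] for j in range(w)])
    m=((K[...,1]<.0625)&(K[...,1]>.034)&(abs(K[...,0]-x)<.022)).ravel()
    return s,I,u0,v0,w,m
def cost(q,d,h,rt=False):
    s,I,u0,v0,w,m=d; x,y0,L,g=q; L=abs(L)
    a=sil(s,[box(x-abs(g),x+abs(g),y0,y0+L,.120,h),box(x-.0015,x+.0015,y0+L,.076,h-.004,h)],u0,v0,w,w,.5).ravel()
    uu,vv=[k.ravel() for k in np.meshgrid(np.linspace(-1,1,w),np.linspace(-1,1,w))]
    A=np.c_[(1-a),(1-a)*uu,(1-a)*vv,a][m]; c,*_=np.linalg.lstsq(A,I.ravel()[m],rcond=None)
    return ((A@c-I.ravel()[m])**2).mean()/I.ravel()[m].std()**2
for n,x in(('top0',.055),('t2',.055),('side0',.055),('s2',.055),('s3',.055),('t4',-.001),('s4',-.001)):
    d=prep(n,x)
    for h in(.124,.128,.132):
        r=min((minimize(cost,[x+e,.048,.012,.003],args=(d,h),method='Nelder-Mead',options=dict(initial_simplex=np.array([x+e,.048,.012,.003])+np.vstack([np.zeros(4),np.diag([.004,.004,.004,.002])]),maxiter=150)) for e in(0,)),key=lambda r:r.fun)
        print(n,h,round(r.fun,3),(r.x*1e3).round(1))
E
python3 joint.py
```

```text
top0 0.124 0.208 [59.1 38.5 19.4 12.1]
top0 0.128 0.209 [57.1 38.7 19.1 10.8]
top0 0.132 0.221 [54.3 39.9 17.4  7.8]
t2 0.124 0.217 [57.1 39.9 18.1 10.3]
t2 0.128 0.214 [55.3 39.9 18.1  9.2]
t2 0.132 0.216 [53.6 39.9 18.   7.8]
side0 0.124 0.086 [59.2 41.1 12.3  7.8]
side0 0.128 0.11 [57.  44.2  9.1  6.3]
side0 0.132 0.142 [54.6 46.2  7.1  4.8]
s2 0.124 0.105 [59.7 40.9 12.5  9.1]
s2 0.128 0.119 [57.3 44.3  8.8  8.1]
s2 0.132 0.149 [54.5 46.5  6.   6.2]
s3 0.124 0.104 [58.8 40.3 12.8  8.4]
s3 0.128 0.108 [56.4 43.7  9.4  7.1]
s3 0.132 0.133 [54.  46.3  6.7  6.1]
t4 0.124 0.179 [-1.3 40.2 18.4 10. ]
t4 0.128 0.175 [-3.1 40.2 18.4  8.4]
t4 0.132 0.177 [-5.  40.4 18.4  7.3]
s4 0.124 0.106 [-1.  41.9 12.2  8.4]
s4 0.128 0.11 [-3.  44.8  9.9  7.4]
s4 0.132 0.138 [-5.4 48.4  5.2  6.9]
```

The fits give a hatch travel of about 59 mm, because closing the grip had already drawn it a little. The spring force agrees. The ridge is still about 2 mm further, so I'll step 2 mm and average many frames for a finer check.

Call:
{"op": "move_arm", "data": {
  "deltas": [0, 0, 0, 0, -0.1, 0, 1, 0, 0, 0, 0, -0.2, 0, 1, 0, 0, 0, 0, -0.2, 0, 1, 0, 0, 0, 0, -0.2, 0, 1]
}}

```text
time: 8.05
tool_pos: [0.4552, 0.0894, 0.1542]
ee_rot: [3.139, 0.0, 1.433]
wrist_force: [7.3, 0.0, -5.1]
width: 0.0117
finger_force: 30.0
```

```bash
cat > avg.py <<'E'
from sub import *
import sys
k=sys.argv[1]; out=[]
for n in('top','side'):
    F=[robot.snapshot(n) for _ in range(25)]; s=dict(F[0])
    s['imf']=np.mean([f['image'] for f in F],0); D=np.array([f['depth'] for f in F]); D[D==0]=np.nan; s['depth']=np.nanmedian(D,0)
    s['image']=s['imf'].round().astype(np.uint8); np.savez(f'{n}_{k}.npz',**s)
    u,v=proj(s,world(np.array([[-.004,.066,.125]])))[0].round().astype(int)
    I=s['image'][v-10:v+10,u-10:u+10,::-1]; out.append(cv2.resize(cv2.convertScaleAbs(I,alpha=1.8),(400,400),interpolation=cv2.INTER_CUBIC))
    L=[]
    for b in range(v-9,v+9):
        for a in range(u-10,u+10):
            P=atd(s,a,b); q=M(p).T@(P[:2]-p[:2])*1e3
            if s['imf'][b,a].mean()<42 and P[2]>.122 and q[1]>42: L.append([*q,P[2]*1e3,s['imf'][b,a].mean(),a,b])
    print(n,u,v); print(np.array(L).round(1).tolist())
cv2.imwrite(f'pics/c_{k}.png',np.hstack(out))
o=robot.get_obs(); print(o['time'],o['tool_pos'],o['wrist_force'])
E
python3 avg.py 5
```

```text
top 260 211
[[1.3, 54.0, 126.1, 37.6, 263.0, 210.0], [0.1, 50.1, 127.4, 39.2, 264.0, 210.0], [-0.7, 46.2, 128.0, 39.7, 265.0, 210.0], [0.8, 42.2, 125.4, 40.7, 266.0, 210.0], [-4.8, 81.6, 131.3, 41.0, 256.0, 211.0], [-4.1, 58.2, 127.5, 38.4, 262.0, 211.0], [-4.5, 54.3, 127.6, 32.5, 263.0, 211.0], [-4.4, 50.4, 127.0, 32.2, 264.0, 211.0], [-4.7, 46.5, 127.0, 32.2, 265.0, 211.0], [-4.6, 42.6, 126.4, 39.4, 266.0, 211.0], [-5.5, 85.8, 125.8, 34.0, 255.0, 212.0], [-5.9, 81.9, 126.0, 26.1, 256.0, 212.0], [-4.6, 78.0, 123.7, 27.3, 257.0, 212.0], [-5.3, 74.1, 124.2, 34.4, 258.0, 212.0], [-7.3, 58.5, 125.3, 39.7, 262.0, 212.0], [-8.2, 54.6, 126.0, 32.1, 263.0, 212.0], [-8.0, 50.7, 125.3, 29.3, 264.0, 212.0], [-8.3, 46.8, 125.3, 28.4, 265.0, 212.0], [-7.4, 42.8, 123.5, 35.5, 266.0, 212.0], [-8.1, 86.1, 122.7, 34.2, 255.0, 213.0], [-8.7, 78.3, 122.7, 24.2, 257.0, 213.0], [-9.0, 74.3, 122.7, 31.9, 258.0, 213.0]]
side 262 223
[[2.4, 48.2, 126.0, 34.5, 264.0, 220.0], [-1.1, 46.8, 126.9, 33.4, 265.0, 220.0], [-2.8, 43.2, 125.4, 37.8, 266.0, 220.0], [1.1, 55.3, 126.7, 36.3, 263.0, 221.0], [-1.9, 53.4,
[... 161 characters left out ...]
.0, 126.0, 32.8, 263.0, 222.0], [-4.8, 56.9, 126.1, 32.0, 264.0, 222.0], [-6.7, 53.6, 124.9, 30.2, 265.0, 222.0], [-2.1, 64.7, 125.2, 35.2, 262.0, 223.0], [-3.1, 60.4, 122.9, 38.1, 263.0, 223.0], [-4.2, 77.9, 130.5, 36.9, 260.0, 224.0], [-2.6, 70.9, 125.0, 31.8, 261.0, 224.0], [-4.1, 83.4, 129.5, 32.3, 259.0, 225.0], [-4.8, 78.9, 126.9, 26.3, 260.0, 225.0], [-1.8, 86.4, 125.7, 39.9, 258.0, 226.0], [-5.0, 84.6, 126.2, 25.3, 259.0, 226.0]]
10.55 [0.45524273 0.08943024 0.15420644] [ 6.95681645 -0.59403812 -4.87909509]avg.py:6: RuntimeWarning: All-NaN slice encountered
  s['imf']=np.mean([f['image'] for f in F],0); D=np.array([f['depth'] for f in F]); D[D==0]=np.nan; s['depth']=np.nanmedian(D,0)
```

View pics/c_5.png

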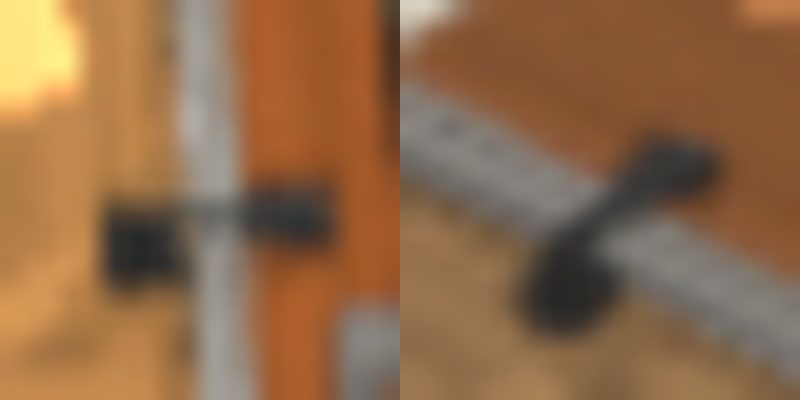

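In the averaged crop, top half, the finger crosses the rail at row 211 and meets the clip (103–180, 203–290) near its top edge. In the side half, the finger runs from (660,165) to (580,240), straight into the clip's top. It is nearly level. Next, sub-pixel profiles.

```bash
cat > prof.py <<'E'
from sub import *
import sys
k=sys.argv[1]
# camera-native blur estimate and clip fit with free base height/size
for n in('top','side'):
    s=load(f'{n}_{k}'); I=s['imf'].mean(2).astype(np.float32)
    xs=np.arange(-.030,.0221,.0005)
    for y in(.063,.066,.069):
        q=proj(s,world(np.c_[xs,np.full_like(xs,y),np.full_like(xs,.1255)])).astype(np.float32)
        pr=cv2.remap(I,q[:,:1].copy(),q[:,1:].copy(),cv2.INTER_CUBIC).ravel()
        m=abs(xs+.004)<.010; bg=np.interp(xs,[-.018,.010],[np.median(pr[abs(xs+.018)<.004]),np.median(pr[abs(xs-.010)<.004])])
        w=np.clip(bg-pr-3,0,None)*m; i=np.argmax(w)
        print(n,'finger y',y,'centroid',round(1e3*(w@xs)/w.sum(),2),'peak',round(1e3*xs[i],1),'depth',round(float(w.max()),1))
    def cost(q,s=s,I=I):
        x,y,gz,gx,sig=q
        kx,ky=-.004,.080; u,v=proj(s,world(np.array([[kx,ky,.122]])))[0]; h=4; u0,v0=int(round(u))-h,int(round(v))-h; w=2*h+1
        J=I[v0:v0+w,u0:u0+w].ravel()
        K=np.array([(M(p).T@(atz(s,u0+i,v0+j,.118)[:2]-p[:2]))[1] for j in range(w) for i in range(w)])
        K2=np.array([(M(p).T@(atz(s,u0+i,v0+j,.125)[:2]-p[:2]))[1] for j in range(w) for i in range(w)])
        m=(K2>.073)
        a=sil(s,[box(x-.007,x+.007,y-.008,y+.008,.112,.112+gz),box(x-.0015,x+.0015,y-.008,y+.008,.112,.133)],u0,v0,w,w,max(sig,.05)).ravel()
        uu,vv=[t.ravel() for t in np.meshgrid(np.linspace(-1,1,w),np.linspace(-1,1,w))]
        A=np.c_[(1-a),(1-a)*uu,(1-a)*vv,a][m]; c,*_=np.linalg.lstsq(A,J[m],rcond=None)
        return ((A@c-J[m])**2).mean()/J[m].std()**2
    for gz in(.006,.010,.014):
        f=lambda q:cost([q[0],q[1],gz,0,q[2]])
        z=np.array([-.004,.080,.5]); r=minimize(f,z,method='Nelder-Mead',options=dict(initial_simplex=z+np.vstack([np.zeros(3),np.diag([.004,.003,.3])]),maxiter=120)) if 0 else __import__('scipy.optimize').optimize.minimize(f,z,method='Nelder-Mead',options=dict(initial_simplex=z+np.vstack([np.zeros(3),np.diag([.004,.003,.3])]),maxiter=120))
        print(n,'clip',gz,round(r.fun,4),(r.x[:2]*1e3).round(2),r.x[2].round(2))
E
python3 prof.py 5
```

```text
top finger y 0.063 centroid -3.9 peak -3.0 depth 19.5
top finger y 0.066 centroid -4.25 peak -3.5 depth 23.7
top finger y 0.069 centroid -4.38 peak -3.0 depth 15.4
top clip 0.006 0.029 [-5.81 79.74] 0.62
top clip 0.01 0.0289 [-5.83 79.73] 0.62
top clip 0.014 0.0308 [-6.1  79.77] 0.63
side finger y 0.063 centroid -3.65 peak -2.5 depth 30.5
side finger y 0.066 centroid -3.38 peak -2.5 depth 30.5
side finger y 0.069 centroid -2.82 peak -2.0 depth 32.3
side clip 0.006 0.0715 [-4.07 78.49] 0.63
side clip 0.01 0.0881 [-4.54 78.79] 0.7
side clip 0.014 0.1079 [-4.59 78.75] 0.75
```

Finger versus ridge: -3.7 against -5.8 in the top view, -2.9 against -4.2 in the side view. That leaves about 1.5 mm.

Call:
{"op": "move_arm", "data": {
  "deltas": [0, 0, 0, 0, -0.1, 0, 1, 0, 0, 0, 0, -0.15, 0, 1, 0, 0, 0, 0, -0.15, 0, 1, 0, 0, 0, 0, -0.15, 0, 1]
}}

```text
time: 10.95
tool_pos: [0.4538, 0.0896, 0.1542]
ee_rot: [3.138, 0.0, 1.433]
wrist_force: [7.4, -0.3, -4.9]
width: 0.0116
finger_force: 30.0
```

```bash
python3 avg.py 6 2>/dev/null | tail -1; python3 prof.py 6
```

```text
13.45 [0.45382107 0.08962706 0.15423003] [ 6.59316453 -1.02099881 -4.5450915 ]
top finger y 0.063 centroid -6.15 peak -6.5 depth 21.5
top finger y 0.066 centroid -5.62 peak -5.5 depth 24.0
top finger y 0.069 centroid -7.0 peak -7.0 depth 18.8
top clip 0.006 0.0277 [-5.93 79.65] 0.63
top clip 0.01 0.0277 [-5.93 79.66] 0.64
top clip 0.014 0.0299 [-6.24 79.66] 0.64
side finger y 0.063 centroid -4.11 peak -3.0 depth 19.9
side finger y 0.066 centroid -3.35 peak -2.5 depth 25.6
side finger y 0.069 centroid -3.36 peak -2.0 depth 34.2
side clip 0.006 0.0641 [-3.79 78.15] 0.63
side clip 0.01 0.0777 [-4.45 78.55] 0.7
side clip 0.014 0.0985 [-4.67 78.7 ] 0.75
```

View pics/c_6.png

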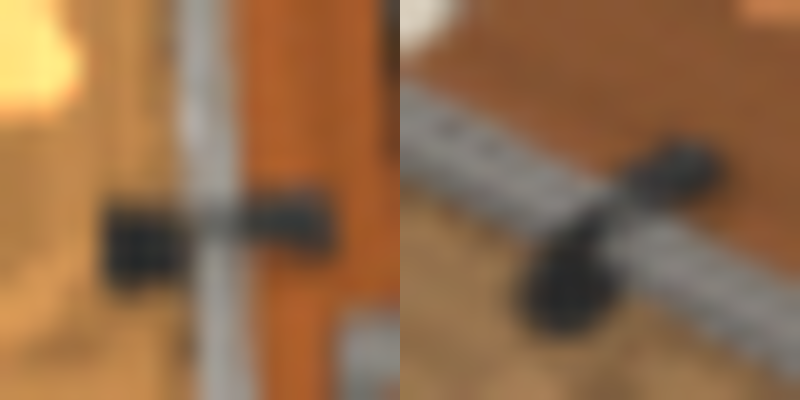

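The finger is now level with the ridge: -6.2 against -5.9 in the top view, -3.5 against -4.2 in the side view. It has been held steady for 2.5 s, the clip hasn't moved and the grip is still 30 N. Handing in.

```bash
python3 -c "
from bench import robot
print(robot.close_job())"
```

```text
the job is handed in; nothing more can be done
None
```

I pressed the vent plunger to its stop and it sprang back up, then pulled the hatch open to the mark and held it there by its handle for over 2 s. By my camera measurements the pointer is within about 1 mm of the ridge; the job is handed in at 13.5 s with no verdict returned.

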